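# Brass drum out of the flap-topped parts box

### The job

Push up the soft-closing see-through flap of the low wooden box by its front lip, reach in before it has sunk shut again, take out the round brass drum and stand it upright on the board of the wooden cradle, between the two cheeks. Leave the flap fully closed and the whetstone in the box, and do not disturb the other loose things on the bench.

Things in the scene. Friction and masses are not known exactly. Their poses are not given: they have to be found in the camera images.
- box: low box of dark wood, fixed to the bench, 180 deep (x) x 320 wide (y), walls 10 thick, floor 8 thick. Origin: centre of its underside; x points from the front wall (outer face x = -90, 75 high; it faces the robot within about 15 degrees) to the lower back wall (outer face x = +90, 50 high), z up. Side walls slope straight from 75 to 50. A flap covers the whole top
- flap (a joint): angle (rad) of the box's flap: 0 = closed on the sloping wall tops (its lip then 8 degrees above level from the hinge); grows as the lip rises; stop at 1.28 (about 81 degrees above level). Soft-close damper: it never stays up but sinks shut by its own weight, in about 6 to 9 s from fully open; raising the lip at 0.1 m/s takes about 5 N, faster takes more. No handle: pushed up by its lip
- flap_lip (a point): middle of the lower front edge of the flap (wooden frame 10 thick round a clear pane, as wide as the box, underside flat and smooth). The lip overhangs the front wall by 30 and lies 212 from the hinge; closed, its underside is 79 above the bench with free space below and in front of it. Moves with the flap
- flap_hinge (a point): middle of the flap's hinge line, which runs along the box's y axis at the top of the back wall (box x = +90, z = 50)
- drum_center (a point): centre (half-way up, 22 above its foot) of the brass drum: a plain upright cylinder 40 in diameter, 44 high, with a low 6 high dome on top, thin copper bands, 0.15 to 0.3 kg. It starts standing on the box's floor, on one side of the middle, 55 to 90 behind the front wall's outer face; z of the point is up along the drum
- whetstone_center (a point): centre of the grey whetstone (80 x 30 x 20, long side about along the box's x) lying on the box's floor on the other side; leave it there
- cradle: chaser's wooden cradle fixed to the bench: a flat board 200 (x) x 210 (y), its top 16 above the bench, with two low cheeks along the edges at y = +-96 (18 thick, rising to 49 above the bench at their four rounded ends); 174 clear between the cheeks, open at both x ends. Origin: centre of the underside, z up, x away from the robot, give or take 15 degrees
- bottle: clear water bottle, 64 across, 210 high, at the side; bystander; origin under its centre
- hammer: hammer lying to one side in front; bystander; origin under its centre
- punch_a: steel punch, 90 x 9 x 9, lying on the bench in front of the robot; bystander
- punch_b: a second steel punch like it, lying beside the first; bystander
- sand_block: wooden block 100 x 45 x 30 to one side in front; bystander
- mug: white mug, 76 across, 85 high, at the side; bystander
- drum: the same brass drum; origin under its centre, at its foot

How it is judged:
By the outcome, as a careful person would: the job done as asked, in the order asked, and still so for the second after the job is handed in, with the robot touching nothing.
It also fails if it takes over 54 s, if anything falls off the work surface, if the arm or the gripper's body presses on something with over 40 N, if the wrist force passes 120 N, or if a joint passes its speed limit or range.

### The arm

A 7-joint arm with a two-finger parallel gripper is mounted at the origin on the work surface. World frame = base frame: x ahead of the robot, y to its left, z up, the work surface at z = 0. Lengths are in mm, angles in rad, forces in N, time in s.
With the tool pointing down it reaches from about 400 to 875 mm from the base axis. Payload 4.4 kg.
Tool frame: the origin (TCP) lies on the centre line of the jaws, within the pads' length; the fingertips stand 25 mm ahead of it and the grasp point (between the pads) lies 6 mm ahead of it; x points along the fingers, y is the direction in which the jaws open and shut, and the axes are right-handed (so a half turn about x gives the same grasp; the last joint's range is limited). The gripper opens to 85 mm and grips with 20 to 120 N. Pads are 22 mm wide; open, the fingers measure 114 mm over their backs; the gripper's body (76 mm by 85 mm) begins 54 mm behind the grasp point. The pads swing forward as they close: fully open they stand 13 mm farther back than shut.
Start: joints at [-1.214, 0.628, 0.038, 1.517, -0.027, 0.996, -0.02], TCP at [266.684, 592.787, 256.313] pointing down, gripper open.
Joint ranges: [-3.06, 3.06], [-0.37, 2.12], [-1.25, 1.32], [0.18, 2.47], [-1.1, 4.24], [0.23, 1.98], [-2.94, 2.94]. Speed limits (rad/s): [2.57, 2.57, 3.14, 3.14, 3.14, 3.14, 3.14].

### API

Orientations are given as [roll, pitch, yaw] about the fixed x, y, z axes, in that order (R = Rz(yaw) Ry(pitch) Rx(roll)).
In Python, from cell import * gives the robot as it stands. The module is installed in compiled form; this text tells all that it offers.
- The arm moves only by the tool jog_arm, never from a script. Its argument "series" is a list of rows, each a list of 3 entries, a list of its own where there are three numbers: the turn, a rotation vector about the tool's x, y, z in degrees, then the shift along the tool's x, y, z in mm, then the gripper's target within -1 to 1 (shut at 1, half-way at 0, fully open at -1). In form: [[[rx, ry, rz], [dx, dy, dz], hand], ...]. A call has 1 to 8 rows; each row shifts and turns the commanded pose from where the row before left it, along the tool's axes as they then stand; what a row does not reach is not made up. A row lasts 1/8 s, in which the tool goes at most 62.5 mm and 10.7 degrees, less where a joint would pass 70% of its speed; a pose out of reach is approached as far as the arm can. A call is refused whole if a number of a shift passes 62.5 or a number of a turn 10.7, either way. A call with a gripper value outside its range is refused whole. The fingers move at their own pace and stop on an object; the grip force is fixed at half the most. Time passes only in rows, so rows that do not move let the fingers close. It gives the time, the measured TCP pose, the force and the opening at its end, in the units of the state.
- read_state(): the state, without advancing time (a new reading comes with each control period).
- get_image(name): name is "side" or "top"; returns a dict with "img" (480x640x3 uint8, red, green, blue), "range_z" (480x640 float32, mm along the optical axis (not along the pixel's ray), 0 where there is no reading), "fovy" (degrees; the focal length in pixels is half the picture's height over the tangent of half this angle, whatever the lens; pixels are square), "cx", "cy" (the principal point, pixels), "cam_to_world" (4x4, takes a point from camera to world coordinates). Camera axes: x right, y up, looking along -z (the intrinsics and any distortion apply to the point x, -y, -z); pixel columns grow to the right and rows downward; lengths in mm; the calibration is good to about 2 mm. A picture is of the moment at which its call begins.
- finish_job(): hands the job in, once; it reports no verdict.
The state is a dict: "clock": time; "qpos": joint angles; "qd": joint speeds; "tau": joint torques, N m; "eef_pos": TCP position; "tool_rot": TCP orientation; "force": force on the tool from outside, world axes, zero at the start; "torque": the same for the moment, N m; "width": finger opening in mm.
Only numpy, scipy, OpenCV 4.12 (cv2) and the standard library are available. Lean on these libraries where they do the work, as an engineer would, in place of code of your own. Each camera call takes 0.05 s, during which the arm holds its last target. There are 200 camera calls.

## Working session

There is one attempt and no reset: what is moved stays moved. The work goes in short steps, Python scripts to look and compute and a tool call to move; the robot and the scene stay as the last step left them, time stands still between calls to the robot, and variables do not carry over. Pictures are saved under pics/ and viewed, about 8 in all and at most 12, crops included, and the job is handed in when it is done.

Besides the shell and the picture viewer there is one more tool, called after ">>>" as name(argument=value, ...) on one line, values as JSON. jog_arm: Moves the arm, as the interface text tells. Its arguments: {"type":"object","properties":{"series":{"type":"array"}},"required":["series"]}

```bash
mkdir -p pics; cat > h.py <<'E'
from cell import *
import numpy as np, cv2
def cam(n,save=None):
    d=get_image(n)
    if save: cv2.imwrite('pics/'+save,cv2.cvtColor(d['img'],cv2.COLOR_RGB2BGR))
    return d
def f(d): return 240/np.tan(np.radians(d['fovy'])/2)
def ray(d,u,v):
    F=f(d); r=np.array([(u-d['cx'])/F,-(v-d['cy'])/F,-1.])
    M=np.array(d['cam_to_world']); return M[:3,3],M[:3,:3]@r
def onz(d,u,v,z):
    o,r=ray(d,u,v); return o+r*(z-o[2])/r[2]
def cloud(d):
    F=f(d); v,u=np.mgrid[:480,:640]; z=d['range_z'].astype(float)
    P=np.stack([(u-d['cx'])/F*z,-(v-d['cy'])/F*z,-z],-1)
    M=np.array(d['cam_to_world']); W=P@M[:3,:3].T+M[:3,3]; W[z==0]=np.nan; return W
E
python3 - <<'E'
from h import *
import pickle
for n in('top','side'):
    d=cam(n,n+'0.png'); pickle.dump(d,open(n+'0.pkl','wb'))
    print(n,d.keys(),d['fovy'],d['cx'],d['cy'],np.round(d['cam_to_world'],3).tolist())
s=read_state(); print(s)
E
```

```text
top dict_keys(['img', 'range_z', 'fovy', 'cx', 'cy', 'cam_to_world']) 55.70976368133708 320.93718100026706 238.12258183743802 [[-0.027, 0.996, -0.082, 460.169], [-1.0, -0.027, -0.005, 0.634], [-0.007, 0.082, 0.997, 1227.159], [0.0, 0.0, 0.0, 1.0]]
side dict_keys(['img', 'range_z', 'fovy', 'cx', 'cy', 'cam_to_world']) 46.719928780906194 323.1393208539424 229.91932056603864 [[0.949, 0.16, -0.273, 165.016], [-0.316, 0.516, -0.796, -1063.722], [0.014, 0.841, 0.54, 815.974], [0.0, 0.0, 0.0, 1.0]]
{'clock': 0.1, 'qpos': array([-1.21379061,  0.62926083,  0.03843855,  1.51826001, -0.02700005,
        0.99632552, -0.02001944]), 'qd': array([ 0.00077604, -0.00319995,  0.00094227, -0.00285023, -0.00041778,
        0.00058608,  0.00169244]), 'tau': array([ 2.06958706e-03, -5.64530110e+01,  1.23013459e+00, -1.93975443e+01,
        1.12716664e-02,  5.38195105e-03,  1.12293330e-05]), 'eef_pos': array([266.46262178, 592.29968509, 255.47880036]), 'tool_rot': array([-1.56254099,  1.56906032, -1.98536096]), 'force': array([-0.16309097, -0.81254136, -0.2216145 ]), 'torque': array([0.03315542, 0.04240229, 0.02088937]), 'width': 85.81919341624688}
```

View pics/top0.png

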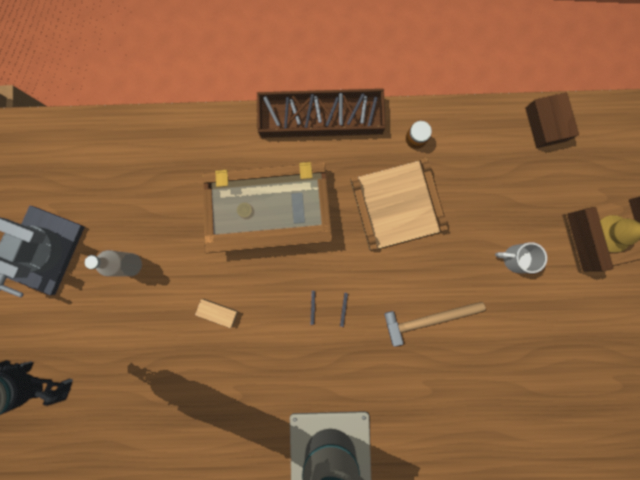

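View pics/side0.png

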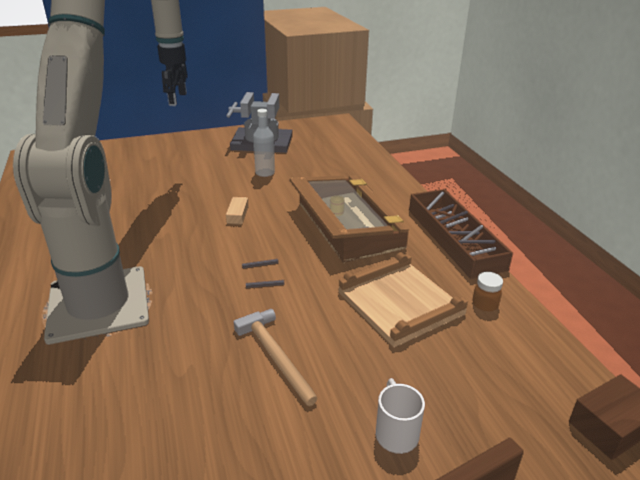

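```bash
python3 - <<'E'
from h import *
import pickle
d=pickle.load(open('top0.pkl','rb')); s=pickle.load(open('side0.pkl','rb'))
W=cloud(d); im=d['img']
def rect(u0,u1,v0,v1,z0,z1,W=W):
    m=np.zeros((480,640),bool); m[v0:v1,u0:u1]=1
    m&=(W[...,2]>z0)&(W[...,2]<z1); P=W[m]
    r=cv2.minAreaRect(P[:,:2].astype(np.float32)); return P,r,cv2.boxPoints(r)
print('bench z',np.nanmedian(W[320:400,100:280,2]))
P,r,b=rect(185,348,155,262,35,110); print('box',len(P),r,b.round(0).tolist())
A=np.c_[P[:,:2],np.ones(len(P))]; 
P,r,b=rect(345,455,150,255,8,70); print('cradle',len(P),r,b.round(0).tolist())
P,r,b=rect(345,455,150,255,30,70); print('cheeks',len(P),r,b.round(0).tolist())
for n,(u0,u1,v0,v1,z0,z1) in dict(bottle=(80,145,240,285,20,260),hammer=(375,490,295,355,8,60),sand=(190,245,290,335,12,50),mug=(490,555,235,280,20,110),punches=(300,355,285,335,3,30),tray=(250,392,85,142,8,90),jar=(405,436,118,152,8,120)).items():
    P,r,b=rect(u0,u1,v0,v1,z0,z1); print(n,len(P),np.round(np.array(r[0])),np.round(r[1]),round(r[2]),P[:,2].max().round())
for q in[(245,211),(298,207),(270,210),(222,178),(306,171),(265,190),(208,244),(327,238),(265,241)]:
    print(q,W[q[1],q[0]].round(1),im[q[1],q[0]])
c=cv2.resize(cv2.cvtColor(im,cv2.COLOR_RGB2BGR)[150:265,190:345],None,fx=5,fy=5,interpolation=cv2.INTER_CUBIC)
c2=cv2.resize(cv2.cvtColor(s['img'],cv2.COLOR_RGB2BGR)[165:265,280:420],None,fx=5.5,fy=5.5,interpolation=cv2.INTER_CUBIC)
cv2.imwrite('pics/c1.png',c)
E
```

```text
bench z -1.3722558379899965
box 9316 ((641.6581420898438, 148.43984985351562), (214.99905395507812, 321.6359558105469), 3.670056104660034) [[524.0, 302.0], [545.0, -19.0], [759.0, -5.0], [739.0, 316.0]]
cradle 5945 ((629.6218872070312, -203.79150390625), (234.07093811035156, 211.10675048828125), 13.511592864990234) [[491.0, -129.0], [540.0, -334.0], [768.0, -279.0], [719.0, -74.0]]
cheeks 1100 ((645.4659423828125, -199.99916076660156), (199.58432006835938, 211.14195251464844), 13.486380577087402) [[524.0, -121.0], [573.0, -326.0], [767.0, -279.0], [718.0, -74.0]]
bottle 1091 [504. 521.] [58. 63.] 88 213.0
hammer 1208 [ 316. -288.] [107. 263.] 4 31.0
sand 700 [369. 290.] [101.  45.] 69 36.0
mug 786 [ 487. -505.] [ 75. 104.] 19 90.0
punches 351 [370.  -4.] [145. 129.] 88 14.0
tray 4146 [898.   1.] [340. 113.] 90 69.0
jar 515 [ 826. -258.] [56. 55.] 90 76.0
(245, 211) [631.  200.4  68.4] [142 130  94]
(298, 207) [637.7  63.7  68.3] [118 122 121]
(270, 210) [631.1 135.4  73.2] [141 135 116]
(222, 178) [720.5 260.5  61.7] [209 171  79]
(306, 171) [731.5  40.9  67.3] [199 163  74]
(265, 190) [685.  148.4  64.9] [211 197 160]
(208, 244) [547.4 293.   81.9] [150 106  63]
(327, 238) [553.8  -8.6  89.8] [138  99  60]
(265, 241) [550.4 147.4  89.7] [143 101  61]
```

View pics/c1.png

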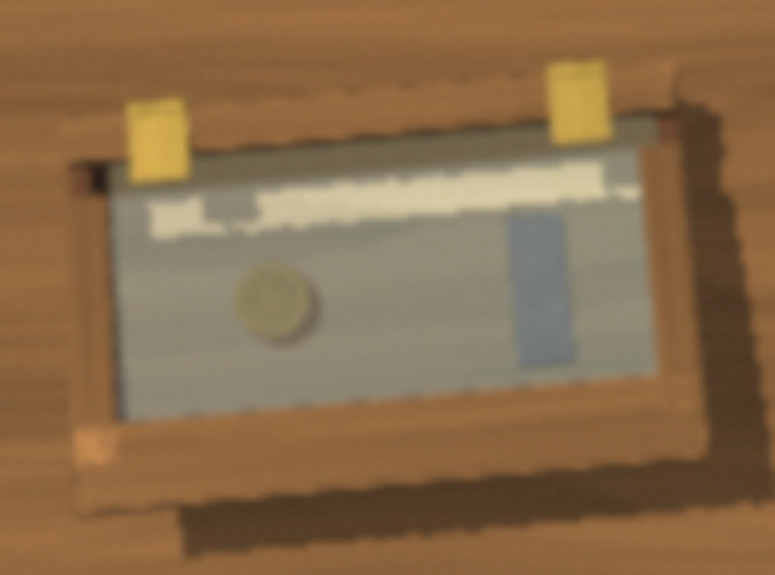

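```bash
cat >> h.py <<'E'
from scipy.spatial.transform import Rotation as Ro
YAW=np.radians(3.7); BO=np.array([654.3,149.2,0.])   # box frame
BX=np.array([np.cos(YAW),np.sin(YAW),0]); BY=np.array([-np.sin(YAW),np.cos(YAW),0]); Z=np.array([0,0,1.])
def b2w(p): return BO+p[0]*BX+p[1]*BY+p[2]*Z
def w2b(p): p=np.asarray(p)-BO; return np.array([p@BX,p@BY,p@Z])
SG=1
def tool(phi,sg=None):  # tool pointing phi deg below level, ahead along box x; jaws along box y
    a=np.radians(phi); t=np.cos(a)*BX-np.sin(a)*Z; y=(sg or SG)*BY
    return Ro.from_matrix(np.c_[t,y,np.cross(t,y)])
def delta(p0,R0,p1,R1):
    return (R0.inv()*R1).as_rotvec(degrees=True).round(1), R0.inv().apply(np.asarray(p1)-p0).round(0)
def now():
    s=read_state(); return s['eef_pos'],Ro.from_euler('xyz',s['tool_rot'])
E
python3 - <<'E'
from h import *
import pickle
d=pickle.load(open('top0.pkl','rb')); s=pickle.load(open('side0.pkl','rb'))
for q in[(206,252),(331,241.4)]: print('lip corner',onz(d,*q,82).round(1),w2b(onz(d,*q,82)).round(1))
c=onz(d,244.6,210.4,52); print('drum',c.round(1),w2b(c).round(1))
w=onz(d,298.2,207.6,28); print('stone',w.round(1),w2b(w).round(1))
def proj(d,p):
    M=np.linalg.inv(d['cam_to_world']); q=M[:3,:3]@p+M[:3,3]; return d['cx']-f(d)*q[0]/q[2], d['cy']+f(d)*q[1]/q[2]
k=6; u0,v0=285,165
im=cv2.resize(cv2.cvtColor(s['img'],cv2.COLOR_RGB2BGR)[v0:v0+95,u0:u0+130],None,fx=k,fy=k,interpolation=cv2.INTER_CUBIC)
dw=w2b(c)
pts=[b2w(p) for p in[(-120,160,79),(-120,-160,79),(90,-160,50),(90,160,50),(-90,-160,0),(90,-160,0)]]
for p in pts:
    u,v=proj(s,p); cv2.circle(im,(int((u-u0)*k),int((v-v0)*k)),3,(0,0,255),-1)
for z in(8,52):
    pl=[proj(s,b2w((dw[0]+20*np.cos(a),dw[1]+20*np.sin(a),z))) for a in np.linspace(0,6.28,40)]
    cv2.polylines(im,[np.array([((u-u0)*k,(v-v0)*k) for u,v in pl],np.int32)],True,(0,255,0),1)
cv2.imwrite('pics/c2.png',im)
p,R=now(); print(p,R.as_matrix().round(3).tolist())
for sg in(1,-1): print(sg,delta(p,R,b2w((-210,dw[1],200)),tool(45,sg)), Ro.from_euler('z',0).magnitude())
E
```

```text
lip corner [527.2 298.1  82. ] [-117.2  156.8   82. ]
lip corner [545.5 -18.5  82. ] [-119.4 -160.4   82. ]
drum [635.1 204.3  52. ] [-15.6  56.2  52. ]
stone [642.2  65.4  28. ] [-17.5 -82.9  28. ]
[266.46262178 592.29968509 255.47880036] [[-0.001, 0.41, 0.912], [-0.002, 0.912, -0.41], [-1.0, -0.002, 0.0]]
1 (array([-26.4, -44.1,  11.1]), array([  56., -294.,  324.])) 0.0
-1 (array([141.9,  14.7,  58.8]), array([  56., -294.,  324.])) 0.0
```

View pics/c2.png

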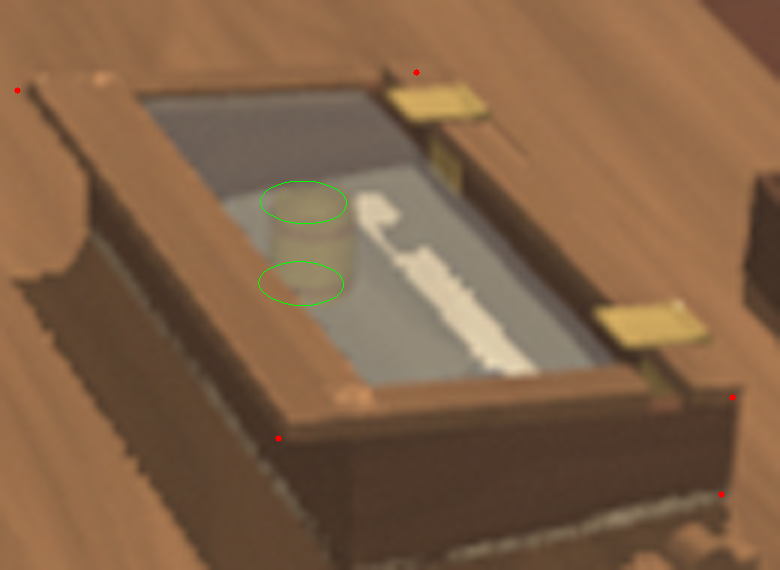

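>>> jog_arm(series=[[[0, 0, 0], [7, -37, 40], -1], [[0, 0, 0], [7, -37, 40], -1], [[0, 0, 0], [7, -37, 40], -1], [[0, 0, 0], [7, -37, 40], -1], [[0, 0, 0], [7, -37, 40], -1], [[0, 0, 0], [7, -37, 40], -1], [[0, 0, 0], [7, -37, 40], -1], [[0, 0, 0], [7, -37, 40], -1]])

```text
clock: 1.1
eef_pos: [437.5, 189.9, 200.0]
tool_rot: [-2.743, 1.571, 3.117]
force: [0.7, 0.4, -0.0]
width: 85.4
```

>>> jog_arm(series=[[[-4.4, -7.3, 1.8], [0, 0, 0], -1], [[-4.4, -7.3, 1.8], [0, 0, 0], -1], [[-4.4, -7.3, 1.8], [0, 0, 0], -1], [[-4.4, -7.3, 1.8], [0, 0, 0], -1], [[-4.4, -7.3, 1.8], [0, 0, 0], -1], [[-4.4, -7.3, 1.8], [0, 0, 0], -1], [[0, 0, 0], [0, 0, 0], -1], [[0, 0, 0], [0, 0, 0], -1]])

```text
clock: 2.1
eef_pos: [443.6, 164.0, 200.3]
tool_rot: [-0.061, 1.113, -0.249]
force: [0.5, 0.5, 0.3]
width: 85.2
```

```bash
cat >> h.py <<'E'
LX=-118.; DY=55.5
def way(th,phi,fin=8,th_n=11):
    a=np.radians(th);b=np.radians(phi)
    lip=np.array([92-212*np.cos(a),50+212*np.sin(a)])
    n=np.array([np.sin(b),np.cos(b)]);t=np.array([np.cos(b),-np.sin(b)])
    q=lip-th_n*n+fin*t; return b2w((q[0],DY,q[1])),tool(phi)
E
python3 - <<'E'
from h import *
p,R=now(); print(p,w2b(p),R.as_matrix().round(3).tolist(),read_state()['width'],read_state()['clock'])
t=b2w((-150,DY,66)); print('to pre',delta(p,R,t,tool(45)))
p1,R1=way(8,45); print(w2b(p1)); print('under lip',delta(t,tool(45),p1,R1))
E
```

```text
[443.63738038 163.9830998  200.33855392] [-209.26953075   28.34683128  200.33855392] [[0.428, 0.193, 0.883], [-0.109, 0.981, -0.162], [-0.897, -0.027, 0.441]] 85.2336773506197 2.1
to pre (array([-11.2, -18.9,   9.9]), array([142.,  45., -14.]))
[-120.05815092   55.5          66.06966856]
under lip (array([0., 0., 0.]), array([21.,  0., 21.]))
```

```bash
python3 - <<'E'
from h import *
s=read_state(); print(s['qpos'].round(3),s['qd'].round(3))
E
```

```text
[-0.824  0.424  0.228  2.364  1.333  0.261 -0.533] [ 0.006 -0.001 -0.001 -0.005  0.015 -0.001 -0.018]
```

```bash
cat > fk.py <<'E'
import numpy as np, itertools
from scipy.spatial.transform import Rotation as Ro
from scipy.optimize import least_squares
def fk(q,x,s):
    h,L1,L2,L3,by,ty,a=x; q=np.array(q)*s
    R=Ro.from_euler('z',by+q[0]); p=np.array([0,0,h])
    R=R*Ro.from_euler('y',q[1]); p=p+R.apply([a,0,L1]); R=R*Ro.from_euler('z',q[2])*Ro.from_euler('y',q[3])
    p=p+R.apply([-a,0,L2]); R=R*Ro.from_euler('z',q[4])*Ro.from_euler('y',q[5]); p=p+R.apply([0,0,L3])
    R=R*Ro.from_euler('z',q[6]+ty)
    m=R.as_matrix()  # tool x = m z
    return p,np.c_[m[:,2],m[:,0],m[:,1]]
E
cat > st.py <<'E'
D=[([-1.21379,.62926,.03844,1.51826,-.027,.99633,-.02002],[266.46,592.30,255.48],[-1.56254,1.56906,-1.98536]),
([-.824,.424,.228,2.364,1.333,.261,-.533],[443.637,163.983,200.339],None)]
E
python3 - <<'E'
from fk import *
from h import now,read_state
from st import D
p,R=now(); q=read_state()['qpos']
obs=[(D[0][0],np.array(D[0][1]),Ro.from_euler('xyz',D[0][2]).as_matrix()),(q,p,R.as_matrix())]
res=[]
for s in itertools.product([1,-1],repeat=4):
    S=np.array([s[0],1,s[1],1,s[2],1,s[3]])
    for by in(0,np.pi/2,np.pi,-np.pi/2):
      for ty in(0,1.57,3.14,-1.57):
        def fun(x):
            r=[]
            for q,p,M in obs:
                pp,m=fk(q,x,S); r+=[(pp-p)/100,(m-M).ravel()]
            return np.concatenate(r)
        o=least_squares(fun,[340,430,430,230,by,ty,0]); res.append((o.cost,s,o.x.round(3)))
res.sort(key=lambda r:r[0])
for r in res[:6]: print(r)
E
```

```text
(np.float64(0.0003694619083885131), (-1, -1, -1, -1), array([ 3.62178e+02,  5.56379e+02,  3.83605e+02,  3.47701e+02,
       -4.30000e-02, -3.18200e+00,  8.37000e-01]))
(np.float64(0.0003694619083885148), (-1, -1, -1, -1), array([ 3.62178e+02,  5.56379e+02,  3.83605e+02,  3.47701e+02,
       -4.30000e-02,  3.10100e+00,  8.37000e-01]))
(np.float64(0.0003694619083885322), (-1, -1, -1, -1), array([ 3.62178e+02,  5.56379e+02,  3.83605e+02,  3.47701e+02,
       -4.30000e-02, -3.18200e+00,  8.37000e-01]))
(np.float64(0.00036946190838854035), (-1, -1, -1, -1), array([ 3.62178e+02,  5.56379e+02,  3.83605e+02,  3.47701e+02,
       -4.30000e-02,  3.10100e+00,  8.37000e-01]))
(np.float64(0.00036946190838854057), (-1, -1, -1, -1), array([ 3.62178e+02,  5.56379e+02,  3.83605e+02,  3.47701e+02,
       -4.30000e-02,  3.10100e+00,  8.37000e-01]))
(np.float64(0.0003694619083885594), (-1, -1, -1, -1), array([ 3.62178e+02,  5.56379e+02,  3.83605e+02,  3.47701e+02,
       -4.30000e-02,  3.10100e+00,  8.37000e-01]))
```

```bash
cat >> fk.py <<'E'
X=[362.178,556.379,383.605,347.701,-.043,3.101,.837]; S=np.array([-1,1,-1,1,-1,1,-1])
LO=np.array([-3.06,-.37,-1.25,.18,-1.1,.23,-2.94])+.02; HI=np.array([3.06,2.12,1.32,2.47,4.24,1.98,2.94])-.02
def ik(p,M,q0=None,n=12,seed=0):
    rng=np.random.default_rng(seed); best=[]
    st=[q0] if q0 is not None else []
    st+= [rng.uniform(LO,HI) for _ in range(n)]
    for k,x0 in enumerate(st):
        ref=np.asarray(x0)
        def fun(q):
            pp,m=fk(q,X,S); return np.concatenate([(pp-p)/100,(m-M).ravel(),1e-3*(q-ref) if q0 is not None else 0*q])
        o=least_squares(fun,np.clip(x0,LO+1e-6,HI-1e-6),bounds=(LO,HI))
        pp,m=fk(o.x,X,S); e=np.linalg.norm(pp-p)+100*np.linalg.norm(m-M)
        best.append((e,o.x))
        if q0 is not None and k==0 and e<3: break
    return sorted(best,key=lambda b:b[0])
E
python3 - <<'E'
from h import *; from fk import *
for th,phi in[(8,35),(8,45),(8,55),(8,65),(30,45),(30,60),(50,50),(50,70),(78,60),(78,78),(78,90)]:
    p,R=way(th,phi); b=ik(p,R.as_matrix(),n=25)
    ok=[x for x in b if x[0]<2]; A=[x[1].round(2).tolist() for x in ok if abs(x[1][4])<1]; B=[x[1].round(2).tolist() for x in ok if x[1][4]>2]
    print(th,phi,p.round(),round(b[0][0],1),len(ok),'A',A[:1],'B',B[:1],'best',b[0][1].round(2) if not ok else '')
for phi in(60,70,78,90):
    b=ik(b2w((-14,55,42)),tool(phi).as_matrix(),n=25); print('grasp',phi,round(b[0][0],1),b[0][1].round(2))
E
```

```text
8 35 [533. 197.  66.] 27.3 0 A [] B [] best [-1.49  1.65  1.3   2.45  3.59  1.02  2.87]
8 45 [531. 197.  66.] 11.2 0 A [] B [] best [ 0.08  1.42 -1.23  2.45  2.27  1.77 -0.79]
8 55 [529. 197.  67.] 0.0 7 A [] B [[-0.14, 0.94, -0.62, 2.4, 2.34, 0.98, -1.13]] best 
8 65 [526. 197.  68.] 0.0 7 A [] B [[-0.01, 0.91, -0.75, 2.28, 2.02, 0.78, -0.76]] best 
30 45 [557. 199. 143.] 0.0 10 A [] B [[-1.22, 1.06, 1.08, 2.44, 3.67, 0.86, -2.85]] best 
30 60 [554. 198. 144.] 0.0 9 A [] B [[-0.45, 0.62, -0.07, 2.26, 2.34, 0.33, -1.17]] best 
50 50 [603. 202. 199.] 0.0 9 A [] B [[-0.55, 0.57, 0.07, 2.25, 2.56, 0.4, -1.38]] best 
50 70 [599. 201. 201.] 0.0 9 A [[-0.77, 0.6, 0.52, 1.96, -0.58, 0.35, 1.77]] B [] best 
78 60 [693. 207. 245.] 0.0 11 A [[-0.72, 0.61, 0.48, 1.85, -0.54, 0.26, 1.74]] B [] best 
78 78 [689. 207. 247.] 0.0 12 A [[-0.06, 0.69, -0.52, 1.54, 0.53, 0.84, 0.86]] B [] best 
78 90 [688. 207. 249.] 0.0 11 A [[-0.09, 0.78, -0.49, 1.3, 0.37, 1.14, 1.03]] B [] best 
grasp 60 0.0 [-0.6   0.89  0.24  2.08  3.14  0.3  -1.99]
grasp 70 0.0 [-0.21  0.88 -0.31  1.93  1.56  0.32 -0.23]
grasp 78 0.0 [-0.73  0.95  0.59  1.81 -1.04  0.48  2.17]
grasp 90 0.0 [-0.06  0.98 -0.53  1.6   0.67  0.75  0.74]
```

```bash
python3 - <<'E'
from h import *; from fk import *
q=read_state()['qpos']; pp,m=fk(q,X,S); print('fk err',pp-now()[0])
def chain(ph0,ph1,q):
    W=[('pre-high',b2w((-165,DY,150)),tool(ph0)),('pre',b2w((-165,DY,66)),tool(ph0))]
    for th in(8,15,22,30,40,50,60,70,78): W.append((th,)+way(th,ph0+(ph1-ph0)*(th-8)/70))
    W+=[('back',b2w((-10,DY,240)),tool(ph1)),('mid',b2w((-12,DY,140)),tool(ph1)),('grasp',b2w((-14,DY,42)),tool(ph1)),('out',b2w((-60,DY,150)),tool(ph1))]
    for n,p,R in W:
        e,qn=ik(p,R.as_matrix(),q,n=0)[0]; print(n,round(e,1),w2b(p).round(),qn.round(2),round(abs(qn-q).max(),2)); q=qn
for a in((60,80),(65,80),(70,80)): print(a); chain(*a,q)
E
```

```text
fk err [ 0.04660488 -0.14165707 -0.01203229]
(60, 80)
pre-high 0.0 [-165.   56.  150.] [-0.34  0.59 -0.33  2.41  2.22  0.52 -1.13] 0.89
pre 0.0 [-165.   56.   66.] [-0.3   0.84 -0.4   2.44  2.41  0.77 -1.31] 0.25
8 0.0 [-123.   56.   67.] [-0.28  0.82 -0.35  2.34  2.39  0.66 -1.22] 0.11
15 0.0 [-119.   56.   93.] [-0.31  0.74 -0.29  2.3   2.3   0.51 -1.12] 0.16
22 0.0 [-111.   55.  117.] [-0.37  0.66 -0.17  2.25  2.18  0.33 -1.  ] 0.18
30 0.0 [-98.  56. 144.] [-0.35  0.61 -0.18  2.17  1.67  0.25 -0.46] 0.53
40 0.0 [-78.  56. 175.] [-0.11  0.61 -0.5   2.06  1.2   0.44  0.07] 0.53
50 0.0 [-52.  56. 201.] [ 0.01  0.64 -0.66  1.93  0.99  0.6   0.33] 0.26
60 0.0 [-23.  56. 223.] [ 0.07  0.68 -0.75  1.79  0.86  0.75  0.5 ] 0.17
70 0.0 [ 10.  56. 239.] [ 0.08  0.73 -0.79  1.63  0.79  0.89  0.63] 0.16
78 0.0 [ 38.  56. 248.] [ 0.08  0.78 -0.81  1.5   0.75  1.    0.71] 0.13
back 0.0 [-10.  56. 240.] [ 0.09  0.72 -0.81  1.65  0.75  0.92  0.64] 0.15
mid 0.0 [-12.  56. 140.] [ 0.03  0.83 -0.7   1.73  0.89  0.74  0.51] 0.18
grasp 0.0 [-14.  56.  42.] [-0.04  0.95 -0.56  1.77  1.04  0.57  0.36] 0.
[... 1639 characters left out ...]
8 -0.59  2.07  1.22  0.5   0.05] 0.24
40 0.0 [-79.  56. 176.] [ 0.04  0.68 -0.71  1.98  1.05  0.62  0.25] 0.2
50 0.0 [-53.  56. 202.] [ 0.09  0.69 -0.79  1.87  0.94  0.73  0.4 ] 0.15
60 0.0 [-23.  56. 223.] [ 0.11  0.72 -0.84  1.74  0.86  0.84  0.52] 0.12
70 0.0 [ 10.  56. 239.] [ 0.11  0.76 -0.86  1.61  0.82  0.95  0.61] 0.13
78 0.0 [ 38.  56. 248.] [ 0.1   0.8  -0.87  1.5   0.79  1.03  0.68] 0.11
back 0.0 [-10.  56. 240.] [ 0.12  0.75 -0.87  1.65  0.8   0.95  0.6 ] 0.15
mid 0.0 [-12.  56. 140.] [ 0.07  0.85 -0.76  1.73  0.94  0.78  0.47] 0.17
grasp 0.0 [-14.  56.  42.] [-0.    0.97 -0.63  1.77  1.11  0.62  0.32] 0.17
out 0.0 [-60.  56. 150.] [ 0.07  0.78 -0.77  1.86  0.96  0.73  0.39] 0.18
```

```bash
python3 - <<'E'
from h import *
p,R=now(); 
t=b2w((-165,DY,62)); print('to pre',delta(p,R,t,tool(68)), 'then shift in final axes', tool(68).inv().apply(t-p).round(1))
E
```

```text
to pre (array([-12.9,   4. ,   7.5]), array([139.,  41., -28.])) then shift in final axes [144.8  27.2 -10.8]
```

>>> jog_arm(series=[[[-4.3, 1.3, 2.5], [0, 0, 0], -1], [[-4.3, 1.3, 2.5], [0, 0, 0], -1], [[-4.3, 1.3, 2.5], [0, 0, 0], -1], [[0, 0, 0], [36, 7, -3], -1], [[0, 0, 0], [36, 7, -3], -1], [[0, 0, 0], [36, 7, -3], -1], [[0, 0, 0], [36, 7, -3], -1], [[0, 0, 0], [0, 0, 0], -1]])

```text
clock: 3.1
eef_pos: [481.6, 189.3, 71.8]
tool_rot: [-0.014, 1.189, 0.048]
force: [-0.2, -0.7, -0.0]
width: 85.0
```

```bash
cat >> h.py <<'E'
def phi(R): m=R.as_matrix(); return np.degrees(np.arcsin(-m[2,0])).round(1), np.degrees(np.arctan2(m[1,0],m[0,0])).round(1)
E
python3 - <<'E'
from h import *
p,R=now(); s=read_state(); print(w2b(p).round(1),phi(R),s['qpos'].round(2),s['clock'],s['force'].round(1))
p1,R1=way(8,68,14); print(w2b(p1).round(1)); print('to lip',delta(p,R,p1,R1), tool(68).inv().apply(p1-p).round(1))
d=cam('side','s1.png')
cv2.imwrite('pics/s1c.png',cv2.resize(cv2.imread('pics/s1.png')[100:290,190:430],None,fx=3.2,fy=3.2))
E
```

```text
[-169.7   51.2   71.8] (np.float64(68.1), np.float64(2.8)) [-0.3   0.75 -0.35  2.32  2.11  0.47 -0.98] 3.1 [-0.2 -0.7 -0. ]
[-122.9   55.5   62.4]
to lip (array([-0. , -0.1,  0.3]), array([26.,  5., 40.])) [26.3  4.3 39.9]
```

View pics/s1c.png

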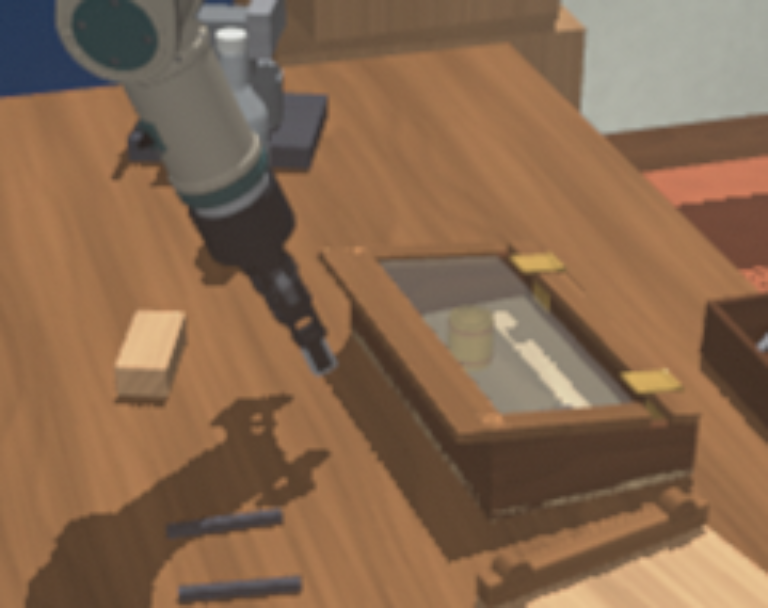

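>>> jog_arm(series=[[[0, 0, 0], [9, 5, -4], -1], [[0, 0, 0], [6, 0, 15], -1], [[0, 0, 0], [6, 0, 14], -1], [[0, 0, 0], [5, 0, 12], -1], [[0, 0, 0], [0, 0, 0], -1]])

```text
clock: 3.78
eef_pos: [525.9, 198.0, 64.9]
tool_rot: [-0.011, 1.183, 0.053]
force: [-0.0, 0.2, 0.3]
width: 85.0
```

```bash
python3 - <<'E'
from h import *
p,R=now(); s=read_state(); print(w2b(p).round(1),phi(R),s['force'].round(1))
# nominal row plan: TCP follows arc
prev=(p,R)
for k in range(1,17):
    th=8+70*k/16; ph=68+12*k/16
    n=way(th,ph,14); a,b=delta(prev[0],prev[1],*n); print(k,round(th),w2b(n[0]).round(),a,b); prev=n
E
```

```text
[-125.    57.    64.9] (np.float64(67.8), np.float64(3.0)) [-0.   0.2  0.3]
1 12 [-120.   56.   78.] [0.  0.9 0.2] [-11.  -2.   9.]
2 17 [-116.   56.   94.] [-0.   0.8  0. ] [-13.  -0.   9.]
3 21 [-111.   56.  110.] [-0.   0.7  0. ] [-13.   0.  10.]
4 26 [-105.   56.  124.] [ 0.   0.7 -0. ] [-12.   0.  11.]
5 30 [-98.  56. 139.] [0.  0.8 0. ] [-11.  -0.  12.]
6 34 [-90.  56. 153.] [-0.   0.7 -0. ] [-10.  -0.  12.]
7 39 [-80.  55. 166.] [-0.   0.7 -0. ] [-10.  -0.  13.]
8 43 [-70.  55. 178.] [0.  0.8 0. ] [-9. -0. 13.]
9 47 [-58.  56. 190.] [0.  0.8 0. ] [-8.  0. 14.]
10 52 [-46.  56. 200.] [ 0.   0.7 -0. ] [-7.  0. 14.]
11 56 [-34.  56. 210.] [-0.   0.8  0. ] [-6. -0. 15.]
12 60 [-20.  56. 218.] [ 0.   0.8 -0. ] [-5.  0. 15.]
13 65 [ -6.  56. 226.] [-0.   0.7  0. ] [-4. -0. 15.]
14 69 [  9.  56. 232.] [0.  0.8 0. ] [-3.  0. 16.]
15 74 [ 24.  56. 238.] [ 0.   0.8 -0. ] [-2. -0. 16.]
16 78 [ 40.  56. 242.] [0.  0.7 0. ] [-1.  0. 16.]
```

>>> jog_arm(series=[[[0, 0, 0], [2, 0, 6], -1], [[0, 0, 0], [0, 0, 0], -1]])

```text
clock: 4.03
eef_pos: [527.1, 198.2, 63.2]
tool_rot: [-0.009, 1.193, 0.057]
force: [-10.7, -0.4, 1.2]
width: 85.9
```

>>> jog_arm(series=[[[0, 0.8, 0], [-12, -1, 7], -1], [[0, 0.8, 0], [-13, 0, 8], -1], [[0, 0.8, 0], [-13, 0, 10], -1], [[0, 0.8, 0], [-12, 0, 11], -1]])

```text
clock: 4.53
eef_pos: [542.3, 197.9, 119.6]
tool_rot: [-0.019, 1.245, 0.047]
force: [-9.3, -2.1, -2.8]
width: 85.3
```

```bash
python3 - <<'E'
from h import *
p,R=now(); s=read_state(); print(w2b(p).round(1),phi(R),s['force'].round(1),s['qpos'].round(2))
d=cam('side','s2.png')
cv2.imwrite('pics/s2c.png',cv2.resize(cv2.imread('pics/s2.png')[120:270,230:430],None,fx=3,fy=3))
E
```

```text
[-108.6   55.8  119.6] (np.float64(71.3), np.float64(2.7)) [-9.3 -2.1 -2.8] [-0.36  0.65 -0.17  2.11  1.24  0.25 -0.03]
```

View pics/s2c.png

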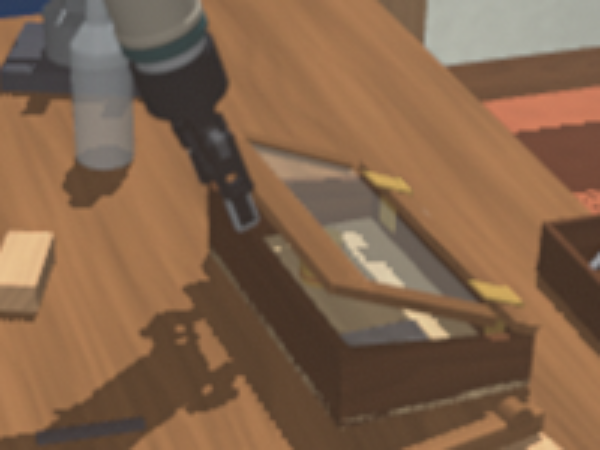

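>>> jog_arm(series=[[[0, 0.8, 0], [-11, 0, 12], -1], [[0, 0.8, 0], [-10, 0, 12], -1], [[0, 0.8, 0], [-10, 0, 13], -1], [[0, 0.8, 0], [-9, 0, 13], -1], [[0, 0.8, 0], [-8, 0, 14], -1], [[0, 0.8, 0], [-7, 0, 14], -1]])

```text
clock: 5.32
eef_pos: [601.1, 201.6, 195.9]
tool_rot: [-0.035, 1.328, 0.03]
force: [-8.7, -1.2, 3.6]
width: 85.5
```

```bash
python3 - <<'E'
from h import *
p,R=now(); s=read_state(); print(w2b(p).round(1),phi(R),s['force'].round(1),s['qpos'].round(2))
for th,ph in((56,75.5),(65,78),(78,80)):
    n=way(th,ph,14); print(th,w2b(n[0]).round(),delta(p,R,*n)); p,R=n
E
```

```text
[-49.7  55.7 195.9] (np.float64(76.1), np.float64(1.7)) [-8.7 -1.2  3.6] [-0.05  0.65 -0.57  1.83  0.76  0.65  0.55]
56 [-34.  56. 209.] (array([ 0.1, -0.6,  0.5]), array([-9., -0., 19.]))
65 [ -5.  56. 226.] (array([-0. ,  2.5,  0. ]), array([-9.,  0., 32.]))
78 [ 40.  56. 242.] (array([0., 2., 0.]), array([-6., -0., 47.]))
```

>>> jog_arm(series=[[[0, 0.4, 0], [-6, 0, 15], -1], [[0, 0.5, 0], [-5, 0, 15], -1], [[0, 0.5, 0], [-4, 0, 16], -1], [[0, 0.5, 0], [-3, 0, 17], -1], [[0, 0.5, 0], [-3, 0, 17], -1], [[0, 0.5, 0], [-2, 0, 17], -1]])

```text
clock: 6.08
eef_pos: [691.8, 207.5, 239.4]
tool_rot: [-0.038, 1.378, 0.026]
force: [-3.1, -0.3, -4.9]
width: 85.1
```

```bash
python3 - <<'E'
from h import *
p,R=now(); s=read_state(); print(w2b(p).round(1),phi(R),s['force'].round(1),s['qpos'].round(2))
w=b2w((-14.5,DY,41)); 
for ph in(78,80): print(ph,delta(p,R,w,tool(ph)), tool(ph).inv().apply(w-p).round(1))
E
```

```text
[ 41.2  55.8 239.4] (np.float64(78.9), np.float64(1.5)) [-3.1 -0.3 -4.9] [-0.    0.74 -0.65  1.49  0.64  0.93  0.79]
78 (array([ 0. , -0.9,  0.4]), array([184.,   1., -93.])) [182.5  -0.3 -95.7]
80 (array([0. , 1.1, 0.4]), array([184.,   1., -93.])) [185.7  -0.3 -89.3]
```

>>> jog_arm(series=[[[0, 0, 0], [10, 0, -45], -1], [[0, 0, 0], [45, 0, -16], -1], [[0, 0, 0], [45, 0, -16], -1], [[0, 0, 0], [44, 0, -16], -1], [[0, 0, 0], [40, 0, 0], -1], [[0, 0, 0], [0, 0, 0], -1]])

```text
clock: 6.82
eef_pos: [637.6, 202.2, 39.3]
tool_rot: [-0.045, 1.376, 0.019]
force: [0.1, -0.2, 0.7]
width: 85.2
```

```bash
python3 - <<'E'
from h import *
p,R=now(); s=read_state(); print(w2b(p).round(1),phi(R),s['force'].round(1),s['qpos'].round(2))
d=cam('top','t3.png')
cv2.imwrite('pics/t3c.png',cv2.resize(cv2.imread('pics/t3.png')[140:270,185:345],None,fx=3.5,fy=3.5))
E
```

```text
[-13.2  54.   39.3] (np.float64(78.8), np.float64(1.1)) [ 0.1 -0.2  0.7] [-0.14  0.91 -0.4   1.77  0.92  0.49  0.45]
```

View pics/t3c.png

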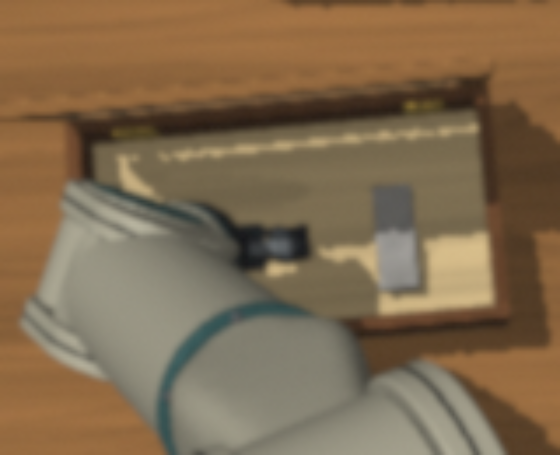

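>>> jog_arm(series=[[[0, 0, 0], [0, 0, 0], 1], [[0, 0, 0], [0, 0, 0], 1], [[0, 0, 0], [0, 0, 0], 1], [[0, 0, 0], [0, 0, 0], 1]])

```text
clock: 7.38
eef_pos: [640.5, 204.1, 44.2]
tool_rot: [-0.022, 1.368, 0.042]
force: [-1.3, 0.1, 7.5]
width: 39.0
```

>>> jog_arm(series=[[[0, 0, 0], [-25, 0, 0], 1], [[0, 0, 0], [-40, 0, -6], 1], [[0, 0, 0], [-45, 0, -12], 1], [[0, 0, 0], [-20, 0, -40], 1], [[0, 0, 0], [-15, 0, -50], 1], [[0, 0, 0], [-15, 0, -50], 1]])

```text
clock: 8.12
eef_pos: [451.8, 192.0, 168.4]
tool_rot: [-0.026, 1.37, 0.037]
force: [0.1, 1.6, -2.3]
width: 38.5
```

```bash
python3 - <<'E'
from h import *
p,R=now(); s=read_state(); print(w2b(p).round(1),p.round(),phi(R),s['force'].round(1),s['qpos'].round(2),s['width'])
d=cam('side','s4.png')
cv2.imwrite('pics/s4c.png',cv2.resize(cv2.imread('pics/s4.png')[60:360,190:490],None,fx=2,fy=2))
E
```

```text
[-199.4   55.7  168.4] [452. 192. 168.] (np.float64(78.5), np.float64(2.1)) [ 0.1  1.6 -2.3] [-0.18  0.52 -0.47  2.19  0.86  0.44  0.27] 38.4829594671027
```

View pics/s4c.png

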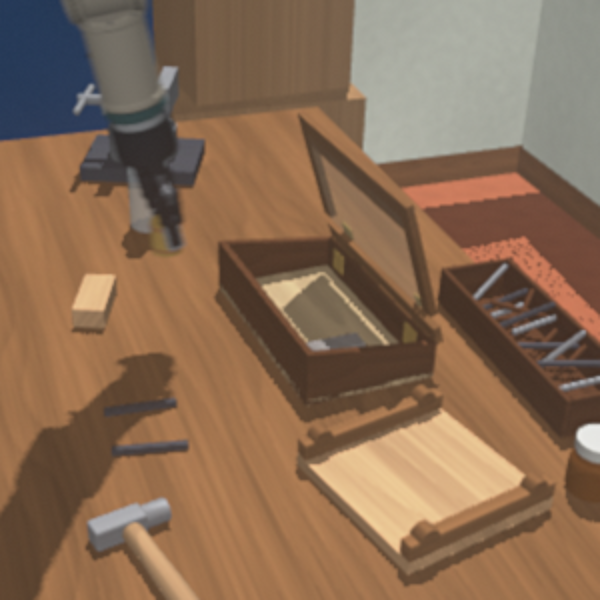

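```bash
python3 - <<'E'
from h import *; from fk import *
p,R=now(); q0=read_state()['qpos']
for dy in(0,-10,-20):
    q=q0; R1=Ro.from_euler('z',dy,degrees=True)*R
    for n,t,RR in [('up',(452,192,168),R1),('a',(455,60,168),R1),('b',(460,-80,168),R1),('c',(480,-170,168),R1),('d',(565,-190,160),R1),('e',(647,-200,150),R1),('f',(647,-200,52),R1)]:
        e,qn=ik(np.array(t),RR.as_matrix(),q,n=0)[0]; print(dy,n,round(e,1),qn.round(2),abs(qn-q).max().round(2)); q=qn
M=R.inv()
for v in((0,-392,0),(195,0,0),(0,0,-116),(195,-392,0)): print(v,M.apply(v).round(1))
E
```

```text
0 up 0.0 [-0.17  0.53 -0.47  2.2   0.87  0.43  0.28] 0.02
0 a 0.0 [ 0.16  0.49 -0.5   2.29  0.91  0.34  0.52] 0.33
0 b 0.0 [ 0.6   0.53 -0.62  2.27  0.88  0.35  0.89] 0.44
0 c 0.0 [ 0.84  0.6  -0.72  2.16  0.83  0.44  1.14] 0.25
0 d 0.0 [ 0.79  0.72 -0.73  1.94  0.8   0.57  1.2 ] 0.22
0 e 0.0 [ 0.72  0.83 -0.74  1.72  0.78  0.69  1.26] 0.22
0 f 0.0 [ 0.64  0.94 -0.59  1.76  0.91  0.51  1.15] 0.18
-10 up 0.0 [-0.23  0.52 -0.42  2.19  0.83  0.45  0.13] 0.13
-10 a 0.0 [ 0.08  0.48 -0.42  2.29  0.88  0.34  0.36] 0.31
-10 b 0.0 [ 0.51  0.51 -0.52  2.27  0.87  0.34  0.71] 0.43
-10 c 0.0 [ 0.76  0.57 -0.63  2.17  0.82  0.41  0.96] 0.25
-10 d 0.0 [ 0.72  0.69 -0.65  1.95  0.78  0.54  1.03] 0.22
-10 e 0.0 [ 0.66  0.8  -0.66  1.73  0.76  0.66  1.08] 0.22
-10 f 0.0 [ 0.58  0.92 -0.51  1.77  0.89  0.48  0.97] 0.18
-20 up 0.0 [-0.28  0.52 -0.37  2.17  0.78  0.48 -0.01] 0.27
-20 a 0.0 [ 0.01  0.48 -0.36  2.27  0.84  0.36  0.21] 0.3
-20 b 0.0 [ 0.42  0.49 -0.44  2.27  0.85  0.33  0.54] 0.41
-20 c 0.0 [ 0.68  0.55 -0.54  2.17  0.8   0.4   0.79] 0.26
-20 d 0.0 [ 0.65  0.67 -0.57  1.95  0.76  0.53  0.86] 0.22
-20 e 0.0 [ 0.6   0.78 -0.59  1.73  0.74  0.64  0.91] 0.22
-20 f 0.0 [ 0.52  0.9  -0.43  1.77  0.85  0.46  0.8 ] 0.19
(0, -392, 0) [  -1.5 -391.1  -26.4]
(195, 0, 0) [ 37.5 -13.  190.9]
(0, 0, -116) [113.8   1.1 -22.3]
(195, -392, 0) [  36.1 -404.1  164.5]
```

>>> jog_arm(series=[[[0, 0, 0], [0, -25, -2], 1], [[0, 0, 0], [0, -45, -3], 1], [[0, 0, 0], [0, -45, -3], 1], [[0, 0, 0], [0, -45, -3], 1], [[0, 0, 0], [0, -45, -3], 1], [[0, 0, 0], [0, -45, -3], 1], [[0, 0, 0], [0, -45, -3], 1], [[0, 0, 0], [0, -45, -3], 1]])

```text
clock: 9.18
eef_pos: [452.2, -150.3, 165.5]
tool_rot: [-0.034, 1.37, 0.03]
force: [1.1, -0.2, -1.4]
width: 38.4
```

>>> jog_arm(series=[[[0, 0, 0], [3, -40, 5], 1], [[0, 0, 0], [7, -10, 36], 1], [[0, 0, 0], [7, -3, 38], 1], [[0, 0, 0], [7, -3, 38], 1], [[0, 0, 0], [7, -3, 38], 1], [[0, 0, 0], [5, -2, 25], 1], [[0, 0, 0], [0, 0, 0], 1]])

```text
clock: 10.05
eef_pos: [640.7, -197.5, 166.0]
tool_rot: [-0.027, 1.37, 0.037]
force: [-0.9, 0.3, -1.1]
width: 38.9
```

```bash
python3 - <<'E'
from h import *
p,R=now(); s=read_state(); print(p.round(1),phi(R),s['tool_rot'],s['force'].round(1),s['width'],s['clock'])
G=Ro.from_euler('xyz',[-.022,1.368,.042])
print('tilt err deg', (G*R.inv()).as_rotvec(degrees=True).round(1), delta(p,R,(647,-200,56),R))
d=cam('side','s5.png')
cv2.imwrite('pics/s5c.png',cv2.resize(cv2.imread('pics/s5.png')[130:360,270:510],None,fx=2.5,fy=2.5))
E
```

```text
[ 640.7 -197.5  166. ] (np.float64(78.5), np.float64(2.1)) [-0.02671813  1.36959752  0.03703586] [-0.9  0.3 -1.1] 38.911979306198724 10.05
tilt err deg [ 0.1 -0.1  0. ] (array([0., 0., 0.]), array([109.,  -2., -16.]))
```

View pics/s5c.png

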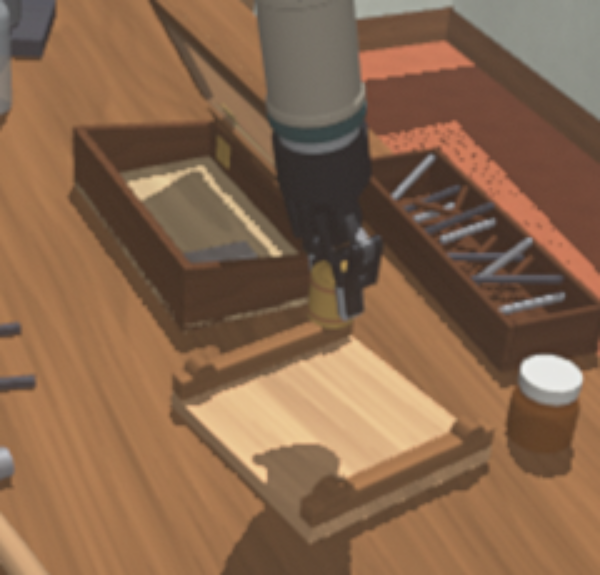

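>>> jog_arm(series=[[[0, 0, 0], [25, -1, -4], 1], [[0, 0, 0], [30, -1, -4], 1], [[0, 0, 0], [25, 0, -4], 1], [[0, 0, 0], [15, 0, -2], 1], [[0, 0, 0], [10, 0, -2], 1], [[0, 0, 0], [0, 0, 0], 1]])

```text
clock: 10.85
eef_pos: [644.1, -200.1, 59.4]
tool_rot: [-0.029, 1.372, 0.034]
force: [-0.4, 0.1, -0.8]
width: 38.3
```

>>> jog_arm(series=[[[0, 0, 0], [2, 0, 0], 1], [[0, 0, 0], [0, 0, 0], 1], [[0, 0, 0], [0, 0, 0], 1]])

```text
clock: 11.22
eef_pos: [645.2, -200.2, 58.2]
tool_rot: [-0.031, 1.37, 0.033]
force: [-0.4, 1.0, -1.5]
width: 39.0
```

>>> jog_arm(series=[[[0, 0, 0], [2, 0, 0], 1], [[0, 0, 0], [2, 0, 0], 1], [[0, 0, 0], [0, 0, 0], 1], [[0, 0, 0], [0, 0, 0], 1]])

```text
clock: 11.72
eef_pos: [645.7, -200.0, 53.7]
tool_rot: [-0.029, 1.371, 0.035]
force: [0.1, -0.2, -0.9]
width: 38.6
```

>>> jog_arm(series=[[[0, 0, 0], [1.5, 0, 0], 1], [[0, 0, 0], [0, 0, 0], 1], [[0, 0, 0], [0, 0, 0], 1]])

```text
clock: 12.1
eef_pos: [646.0, -200.0, 52.3]
tool_rot: [-0.029, 1.371, 0.035]
force: [0.4, 0.4, -2.3]
width: 38.7
```

>>> jog_arm(series=[[[0, 0, 0], [1, 0, 0], 1], [[0, 0, 0], [0, 0, 0], 1], [[0, 0, 0], [0, 0, 0], 1]])

```text
clock: 12.48
eef_pos: [646.1, -200.0, 52.2]
tool_rot: [-0.032, 1.371, 0.031]
force: [-3.7, 1.5, 6.3]
width: 38.8
```

>>> jog_arm(series=[[[0, 0, 0], [1, 0, 0], 1], [[0, 0, 0], [0, 0, 0], 1], [[0, 0, 0], [0, 0, 0], 1]])

```text
clock: 12.85
eef_pos: [646.1, -200.0, 52.2]
tool_rot: [-0.035, 1.371, 0.028]
force: [-7.8, 0.5, 13.6]
width: 38.8
```

>>> jog_arm(series=[[[0, 0, 0], [-1.5, 0, 0], 1], [[0, 0, 0], [0, 0, 0], 1], [[0, 0, 0], [0, 0, 0], -1], [[0, 0, 0], [0, 0, 0], -1], [[0, 0, 0], [0, 0, 0], -1], [[0, 0, 0], [0, 0, 0], -1], [[0, 0, 0], [0, 0, 0], -1]])

```text
clock: 13.72
eef_pos: [646.2, -200.0, 51.8]
tool_rot: [-0.029, 1.371, 0.035]
force: [0.5, 0.9, -0.7]
width: 85.6
```

>>> jog_arm(series=[[[0, 0, 0], [-10, 0, 0], -1], [[0, 0, 0], [-25, 0, 0], -1], [[0, 0, 0], [-45, 0, 0], -1], [[0, 0, 0], [-45, 0, 0], -1], [[0, 0, 0], [-25, 0, -40], -1], [[0, 0, 0], [-8, 0, -45], -1], [[0, 0, 0], [-8, 0, -45], -1], [[0, 0, 0], [0, 0, 0], -1]])

```text
clock: 14.72
eef_pos: [481.9, -210.4, 189.7]
tool_rot: [-0.043, 1.375, 0.019]
force: [0.2, 0.1, 0.5]
width: 85.2
```

```bash
python3 - <<'E'
from h import *
s=read_state(); print(s['eef_pos'].round(),s['clock'],s['width'])
d=cam('side','s6.png')
cv2.imwrite('pics/s6c.png',cv2.resize(cv2.imread('pics/s6.png')[130:370,190:510],None,fx=2.4,fy=2.4))
E
```

```text
[ 482. -210.  190.] 14.725 85.24692871363419
```

View pics/s6c.png

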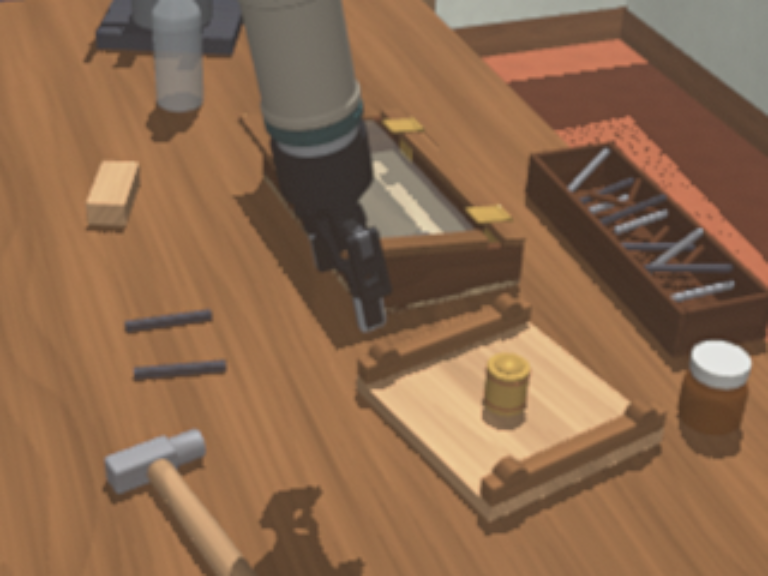

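>>> jog_arm(series=[[[0, 0, 0], [-20, 0, -30], -1], [[0, 0, 0], [-20, 0, 0], -1], [[0, 0, 0], [0, 0, 0], -1], [[0, 0, 0], [0, 0, 0], -1], [[0, 0, 0], [0, 0, 0], -1], [[0, 0, 0], [0, 0, 0], -1], [[0, 0, 0], [0, 0, 0], -1], [[0, 0, 0], [0, 0, 0], -1]])

```text
clock: 15.78
eef_pos: [448.8, -211.4, 221.9]
tool_rot: [-0.029, 1.371, 0.035]
force: [0.9, -0.2, 0.5]
width: 85.2
```

>>> jog_arm(series=[[[0, 0, 0], [0, 0, 0], -1], [[0, 0, 0], [0, 0, 0], -1], [[0, 0, 0], [0, 0, 0], -1], [[0, 0, 0], [0, 0, 0], -1], [[0, 0, 0], [0, 0, 0], -1], [[0, 0, 0], [0, 0, 0], -1], [[0, 0, 0], [0, 0, 0], -1], [[0, 0, 0], [0, 0, 0], -1]])

```text
clock: 16.77
eef_pos: [448.8, -211.5, 222.0]
tool_rot: [-0.029, 1.371, 0.035]
force: [-0.4, 0.0, -0.4]
width: 85.6
```

```bash
python3 - <<'E'
from h import *
import pickle
d0=pickle.load(open('top0.pkl','rb')); d=cam('top','t7.png'); A=cloud(d0); B=cloud(d)
print(read_state()['clock'])
for n,(u0,u1,v0,v1) in dict(lip=(215,320,242,247),flapL=(208,212,200,235),bottle=(80,145,240,285),hammer=(375,490,295,355),sand=(190,245,290,335),mug=(490,555,235,280),punches=(300,355,285,335),pane=(220,318,195,230)).items():
    s=np.s_[v0:v1,u0:u1]; dz=B[s][...,2]-A[s][...,2]; print(n,np.nanmedian(B[s][...,2]).round(1),'dz med',np.nanmedian(dz).round(1),'p99',np.nanpercentile(abs(dz),99).round(1),'img diff',np.abs(d['img'][s].astype(int)-d0['img'][s]).mean().round(1))
P=B[160:250,355:440].reshape(-1,3); P=P[P[:,2]>58]; print('drum top',len(P),np.median(P,0).round(1),P[:,2].max().round(1))
cv2.imwrite('pics/t7c.png',cv2.resize(cv2.imread('pics/t7.png')[140:370,180:500],None,fx=2.4,fy=2.4))
E
```

```text
16.825
lip 85.9 dz med 0.0 p99 7.2 img diff 1.0
flapL 74.9 dz med 0.1 p99 7.8 img diff 1.2
bottle 0.5 dz med 0.1 p99 8.6 img diff 1.1
hammer 28.5 dz med 8.5 p99 620.5 img diff 20.3
sand -0.0 dz med 0.1 p99 9.0 img diff 1.2
mug 1.4 dz med -0.0 p99 8.8 img diff 1.1
punches -0.9 dz med -0.0 p99 8.6 img diff 1.1
pane 71.1 dz med -0.1 p99 7.8 img diff 2.1
drum top 148 [ 643.  -199.7   61.4] 67.0
```

View pics/t7c.png

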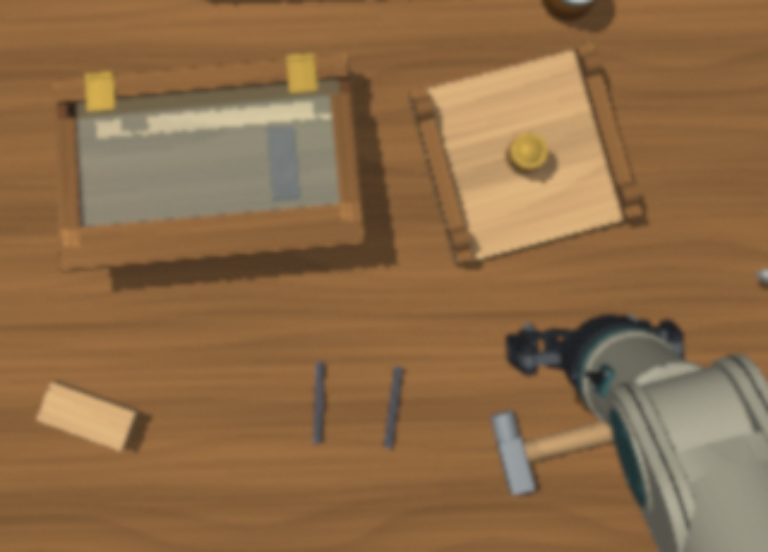

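The flap is closed at its starting height and the whetstone is in the box. The drum stands mid-board at crop pixel (528,152). The hammer differs only because the arm hides part of it. I'm handing the job in.

```bash
python3 -c "
from cell import *
print(finish_job())"
```

```text
the job is handed in; nothing more can be done
None
```

The brass drum now stands upright near the middle of the cradle board, between the cheeks, and I handed the job in at about 17 s. I pushed the flap up by its lip with the open fingers, gripped the drum while the flap was still up, lifted it out and stood it on the cradle. The flap then sank shut by itself.

**Last checks, from the top camera:**
- **Flap:** its lip and pane are at their starting height, with a median change of 0.1 mm or less, so it is closed.
- **Whetstone:** it is visible in the box, where it started.
- **Drum:** it stands at about (643, -200). The highest depth reading on it, 67 mm, agrees with the 66 mm expected for a drum standing on the board.
- **Other loose things:** bottle, mug, sand block and punches show no change.
- **Hammer:** the depth check disagreed there because the arm hides part of the handle from above. The visible part, and the side picture taken just before, show it lying as before.

**What went differently from plan:**
- The arm could not tilt as flat as first planned because a wrist joint reached its limit, so I pushed the lip with a steeper tool.
- The tool rose about 5 mm, with a 7.5 N reading, while the fingers closed in the box. They may have touched the box floor.
- The highest force reported was about 16 N, when the drum was pressed onto the board.

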